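# Lock the dosing collar with its locating pin

### The arm

A 6-joint arm with a two-finger parallel gripper is mounted at the origin on the work surface. World frame = base frame: x ahead of the robot, y to its left, z up, the work surface at z = 0. Lengths are in m, angles in degrees, forces in N, time in s.
With the tool pointing down it reaches from about 0.35 to 0.875 m from the base axis. Payload 4.2 kg.
Tool frame: the origin (TCP) lies midway between the tips of the shut fingers; the grasp point (between the pads) lies 19 mm behind it; z points along the fingers, y is the line along which they close (so a half turn about z gives the same grasp; the last joint's range is limited). The gripper opens to 87 mm and grips with 3 to 60 N. Pads are 19 mm wide; open, the fingers measure 117 mm over their backs; the gripper's body (75 mm by 190 mm) begins 51 mm behind the grasp point.
Start: joints at [-48.266, 22.042, 0.453, 0, -68.411, -14.817], TCP at [0.283, -0.557, 0.223] pointing down, gripper open.
Joint ranges: [-179.83, 179.83], [-69.29, 118.12], [-61.27, 80.66], [-181.25, 117.63], [-171.15, -9.14], [-177.46, 177.46]. Speed limits (degrees/s): [159.86, 159.86, 180, 180, 180, 180].

### API

Orientations are given as a 3x3 rotation matrix whose columns are the frame's x, y, z axes.
In Python, from station import r, cams gives the robot as it stands.
- The arm moves only by the tool play_rows, never from a script. Its argument "commands" is text: rows parted by semicolons, each of 6 numbers parted by spaces: the shift along the world's x, y, z normalised to -1 to 1, where 1 is 30 mm, then the turn, a rotation vector about the world's x, y, z normalised to -1 to 1, where 1 is 0.15 rad. A call has 1 to 20 rows; each row shifts and turns the commanded pose from where the row before left it; what a row does not reach is not made up. A row lasts 1/10 s, in which the tool goes at most 50 mm and 8.59 degrees, less where a joint would pass 70% of its speed; a pose out of reach is approached as far as the arm can. A call with a number of a shift or a turn outside -1 to 1 is refused whole. A call with a gripper value outside its range is refused whole. "grip" is the finger opening in mm, from 0 to 87, set as the call begins (left out, the last holds). The fingers move at their own pace and stop on an object; the grip force is fixed at half the most. Time passes only in rows, so rows that do not move let the fingers close. It gives the time, the measured TCP pose, the force, the opening and the grip force at its end, in the units of the state.
- r.sense(): the state, without advancing time (a new reading comes with each control period).
- cams.capture(name): name is "scene" or "top"; returns (picture, depth): 384x512x3 uint8, blue, green, red; 384x512 float32, m along the optical axis (not along the pixel's ray), 0 where there is no reading.
- cams.camera_info(name): a dict with "mtx" (3x3 intrinsics, pixels), "k1" (the pictures are not rectified: a ray, as slopes to the right and down, at radius r is drawn at 1 + k1 r^2 times it, then the intrinsics apply), "R" (3x3) and "t" (3): a world point X has camera coordinates R X + t. Camera axes: x right, y down, z forward; pixel columns grow to the right and rows downward; lengths in m; the calibration is good to about 2 mm. A picture is of the moment at which its call begins. camera_info takes no time and is no camera call.
- r.finish_job(): hands the job in; it is judged then, once.
The state is a dict: "time_s": time; "joints": joint angles; "joint_velocities": joint speeds; "effort": joint torques, N m; "tcp_pos": TCP position; "ee_rot": TCP orientation; "wrist_force": force on the tool from outside, world axes, zero at the start; "moment": the same for the moment, N m; "gripper_width": opening from 0.0 (shut) to 1.0 (fully open); "gripper_force": force on a finger pad.
Only numpy, scipy, OpenCV 4.12 (cv2) and the standard library are available. Lean on these libraries where they do the work, as an engineer would, in place of code of your own. Each camera call takes 0.05 s, during which the arm holds its last target. There are 200 camera calls.

### The job

The turning collar of the chocolate dosing head has come out of register. Take its locating pin - the tallest one, with the long round head - out of the pocket tray, put it in the collar's hole, turn the collar until that hole stands over the hidden hole in the seat below, and push the pin fully home so that its shoulder sits on the collar. Leave the pin standing there, let go of it, and leave the two other pins standing in the tray.

Things in the scene. Friction and masses are not known exactly. Their poses are not given: they have to be found in the camera images.
- stand: The dosing head, fixed to the table: a round aluminium base (170 mm across, 15 mm thick) with an upright open cup (142 mm outside diameter, rim 62 mm above the table) that holds the seat ring and, above it, the collar. Origin at the centre of its underside, on the collar's vertical axis of rotation; z up.
- seat_face (a point): Centre of the flat top of the fixed steel seat ring inside the cup, on the axis of rotation, 50 mm above the table, covered by the collar. The ring has one blind hole (17 mm wide, 35 mm deep, 2.5 mm chamfer), centred 42 mm from the axis. The collar hides it; its angle about the axis differs every time and is not measured: find it by touch.
- collar_mid (a point): On the axis of rotation, at the top of the steel collar's disc (126 mm diameter, 18 mm thick, underside 51 mm and top 69 mm above the table); x points to its hole. A flat-sided block, 30 x 36 mm and 20 mm high, stands in its middle. It turns easily (about 0.06 N m), stays where it is left, turns 2.8 rad between stops and starts within 0.5 rad of its clockwise stop (seen from above).
- collar_hole (a point): Centre of the upper mouth of the collar's one through hole (16.5 mm wide, 3 mm chamfer), 42 mm from the axis. The seat's hidden hole lies 0.4 to 2.6 rad anticlockwise (seen from above) of where this hole starts. A pin stood in this hole rests with its foot on the seat ring, 50 mm above the table; it can crank the collar round under light pressure, and sinks when the holes meet.
- pin_mid (a point): Half-way point (55 mm above the foot) of the locating pin: steel, 110 mm tall, about 160 g. From foot to head: shank 14 mm diameter, 48 mm long (last 4 mm tapered); shoulder 24 mm diameter, 6 mm thick; neck 14 mm diameter, 20 mm long; plain round head 26 mm diameter, 36 mm high, the place to grip (its centre 92 mm above the foot). Starts upright in a pocket of the tray. z points from foot to head.
- pin_foot (a point): Centre of the locating pin's flat foot; z points to its head. 13 mm above the table while it stands in the tray, 21 mm above the table when fully home, its shoulder on the collar.
- tray: White pocket tray, 90 x 250 x 45 mm, fixed to the table; origin at the centre of its underside, long side along its y. Four round pockets 16 mm wide and 32 mm deep in a row, at y = -90, -30, 30 and 90 mm; the three pins stand upright in the first three, in any order.
- square_pin_mid (a point): Half-way point (39 mm above the foot) of another pin, 78 mm tall, with a 24 mm square head 26 mm high. To be left in the tray.
- disc_pin_mid (a point): Half-way point (33 mm above the foot) of another pin, 66 mm tall, with a flat disc head of 40 mm diameter and 10 mm thickness. To be left in the tray.
Mind the look-alikes: they are no part of the job. Leave any purple, red or yellow look-alike of the part that bears pin_mid alone.

How it is judged (in metres and radians):
On the way:
1. the pin's foot has entered the collar's hole by at least 8 mm (z of pin_foot in the frame of collar_hole below -0.008 m and horizontal distance between pin_foot and collar_hole below 0.006 m), for 0.1 s.
At the end, for the whole second after the job is handed in: The pin stands upright (within 0.12 rad), released and at rest in the collar's hole (foot within 5 mm of its axis), through into the seat's hole, its foot at most 23.5 mm above the stand's underside; the other two pins still stand in their pockets (moved under 20 mm, tilted under 0.35 rad) (z of pin_foot in the frame of stand below 0.0235 m and horizontal distance between pin_foot and collar_hole below 0.005 m and angle between pin_foot's own z axis and vertical below 0.12 rad and linear speed of pin below 0.02 m/s and angle between each of square_pin_mid, disc_pin_mid's own z axis and vertical below 0.35 rad and distance of each of square_pin_mid, disc_pin_mid from where it was at the start of the episode below 0.02 m); the robot touches nothing.
It fails at once if one of the other two pins is pulled out of the tray or knocked over (distance of any of square_pin_mid, disc_pin_mid from where it was at the start of the episode above 0.03 m).
It also fails if it takes over 58 s, if anything falls off the work surface, if the arm or the gripper's body presses on something with over 40 N, if the wrist force passes 120 N, or if a joint passes its speed limit or range.

## Working session

There is one attempt and no reset: what is moved stays moved. The work goes in short steps, Python scripts to look and compute and a tool call to move; the robot and the scene stay as the last step left them, time stands still between calls to the robot, and variables do not carry over. Pictures are saved under pics/ and viewed, at most 10 in all, crops included, and the job is handed in when it is done.

Besides the shell and the picture viewer there is one more tool, called after "Emit:" as name(argument=value, ...) on one line, values as JSON. play_rows: Moves the arm, as the interface text tells. Scaled input: -1 to 1 covers 30 mm each way for a shift and 0.15 rad each way for a turn. Its arguments: {"type":"object","properties":{"commands":{"type":"string"},"grip":{"type":"number"}},"required":["commands"]}

```bash
mkdir -p pics; ls
cat > h.py <<'E'
import numpy as np, cv2
from station import r, cams
def ray(name,u,v):
    c=cams.camera_info(name);K=np.array(c["mtx"]);k=c["k1"];R=np.array(c["R"]);t=np.array(c["t"])
    d=np.array([(u-K[0,2])/K[0,0],(v-K[1,2])/K[1,1]]);s=d.copy()
    for _ in range(30): s=d/(1+k*(s@s))
    return -R.T@t, R.T@np.array([s[0],s[1],1.])
def onz(name,u,v,z):
    o,d=ray(name,u,v); return o+d*(z-o[2])/d[2]
def pt(name,u,v,dep):
    o,d=ray(name,u,v); return o+d*dep
E
python3 - <<'E'
from h import *
for n in("scene","top"):
    p,d=cams.capture(n); cv2.imwrite(f"pics/{n}0.png",p); np.save(f"pics/{n}0.npy",d)
    c=cams.camera_info(n); print(n,c)
s=r.sense();print(s)
E
```

```text
pics
scene {'mtx': array([[479.26609648,   0.        , 253.79035829],
       [  0.        , 479.26609648, 190.89749001],
       [  0.        ,   0.        ,   1.        ]]), 'k1': -0.06036203330154254, 'R': array([[-0.50977545,  0.86027038,  0.0079913 ],
       [ 0.55290713,  0.33472764, -0.76305381],
       [-0.6591075 , -0.38456765, -0.64628556]]), 't': array([ 0.35488742, -0.23402211,  1.40845053])}
top {'mtx': array([[482.62772092,   0.        , 257.13097276],
       [  0.        , 482.62772092, 186.80337078],
       [  0.        ,   0.        ,   1.        ]]), 'k1': 0.049255315689459324, 'R': array([[ 0.00634747, -0.9999787 , -0.00151995],
       [-0.98822922, -0.00604054, -0.15286114],
       [ 0.15284871,  0.00247234, -0.98824651]]), 't': array([-0.06983819,  0.59659797,  1.19196195])}
{'time_s': 0.1, 'joints': array([-4.82670169e+01,  2.20870016e+01,  3.88247604e-01, -2.32763531e-02,
       -6.84109103e+01, -1.48146320e+01]), 'joint_velocities': array([-0.07546427, -0.07137077,  0.15952064,  0.07409117,  0.02045892,
        0.02793197]), 'effort': array([-5.07555451e-04, -3.91688561e+01,  1.87933642e+01,  4.23189595e+00,
        1.34624357e-02, -7.45901116e-05]), 'tcp_pos': array([ 0.28270132, -0.55681804,  0.22157183]), 'ee_rot': array([[-8.91720339e-01, -4.52585741e-01, -9.92158334e-04],
       [-4.52586811e-01,  8.91718765e-01,  1.67976498e-03],
       [ 1.24488525e-04,  1.94691838e-03, -9.99998097e-01]]), 'wrist_force': array([-0.8872344 , -0.16374507,  0.03403604]), 'moment': array([-0.0547488 , -0.03870244, -0.0172218 ]), 'gripper_force': 0.0, 'gripper_width': 1.001678167648999}
```

View pics/top0.png

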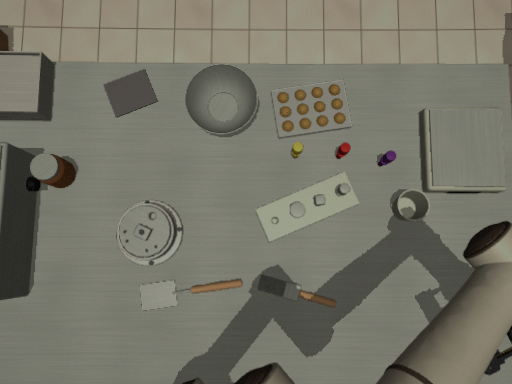

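View pics/scene0.png

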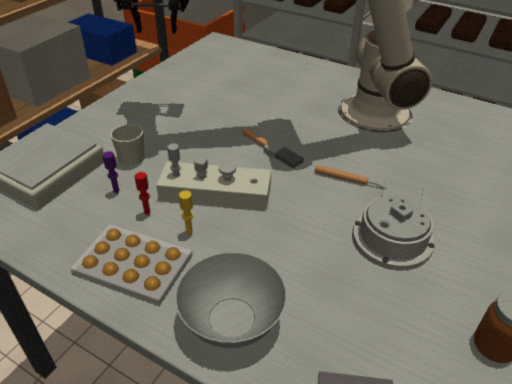

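The top view shows the tray at (307,207), with the tall pin at about (344,189), square at (320,200), disc at (297,209) and the empty pocket at (275,220). The head is at about (148,231). I'll enlarge the head and tray.

Run:
```python
from h import *
t=cv2.imread("pics/top0.png");s=cv2.imread("pics/scene0.png")
f=lambda i,a,b,w,h,k:cv2.resize(i[b:b+h,a:a+w],None,fx=k,fy=k,interpolation=cv2.INTER_CUBIC)
a=f(t,110,193,80,80,5);b=f(s,350,180,80,80,5);c=f(t,250,165,120,80,200/80.);d=f(s,150,135,120,80,200/80.)
a=np.hstack([a,b]); b=np.hstack([c,d]); b=cv2.resize(b,(800,int(200*800/b.shape[1])))
cv2.imwrite("pics/crop.png",np.vstack([a,b]));print(a.shape,b.shape)
```

```text
(400, 800, 3) (266, 800, 3)
```

View pics/crop.png

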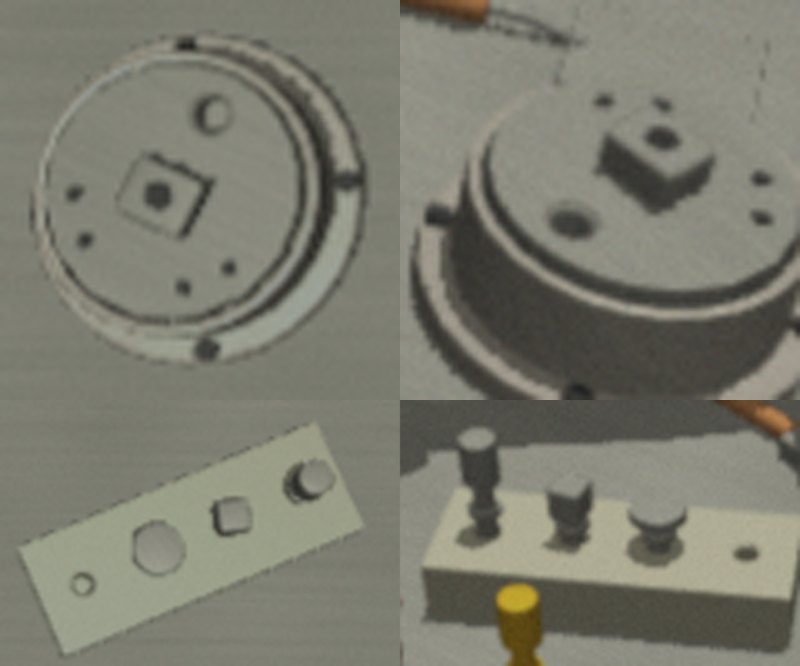

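The crop shows the collar hole at top px (152.6,215.8), and in the scene view at about (464.4,224.6). The pin head top is at top px (345,188), and the four tray corners are visible.

Run:
```python
from h import *
L=lambda x,y:(x/3.3333+250-.35,(y-400)/3.3333+165-.35); A=lambda x,y:(x/5+110-.4,y/5+193-.4)
cor=[onz("top",*L(*c),.045)[:2] for c in[(20,548),(317,422),(363,528),(66,654)]]
for c in cor:print("corner",c.round(4))
print("sides",[round(float(np.linalg.norm(cor[i]-cor[(i+1)%4])),4) for i in range(4)])
C=np.mean(cor,0);y=(cor[1]+cor[2]-cor[0]-cor[3]);y/=np.linalg.norm(y);print("C",C,"y",y,[(C+y*k).round(4) for k in(-.09,-.03,.03,.09)])
print("pocket empty",onz("top",*L(83,584),.045))
print("pin top",onz("top",*L(317,477),.123))
B=lambda x,y:((x-400)/5+350-.4,y/5+180-.4)
D=lambda x,y:((x-400)/3.3333+150-.35,(y-400)/3.3333+135-.35)
print("pin top scene",onz("scene",*D(478,436),.123), "hole scene",onz("scene",*B(573,220),.069))
print("empty scene",onz("scene",*D(747,553),.045))
print("hole",onz("top",*A(213,114),.069))
# base ring from depth and disc
for n in("top","scene"):
    d=np.load(f"pics/{n}0.npy");P=[]
    c0=(148,231) if n=="top" else (397,228)
    vs,us=np.mgrid[c0[1]-50:c0[1]+50,c0[0]-50:c0[0]+50]
    P=np.array([pt(n,u,v,d[v,u]) for u,v in zip(us.ravel(),vs.ravel()) if d[v,u]>0])
    for lo,hi in((.008,.022),(.055,.066),(.064,.075),(.083,.095)):
        Q=P[(P[:,2]>lo)&(P[:,2]<hi)][:,:2].astype(np.float32)
        if len(Q)>10: print(n,lo,len(Q),Q.mean(0),np.median(P[(P[:,2]>lo)&(P[:,2]<hi)][:,2]),cv2.minEnclosingCircle(Q),cv2.minAreaRect(Q))
    if n=="top":
      Q=P[(P[:,2]>.008)][:,:2].astype(np.float32);print("all",cv2.minEnclosingCircle(Q))
```

```text
corner [ 0.5398 -0.0627]
corner [ 0.639  -0.2914]
corner [ 0.5569 -0.3247]
corner [ 0.4595 -0.098 ]
sides [0.2493, 0.0887, 0.2467, 0.0877]
C [ 0.54878344 -0.19420546] y [ 0.396526   -0.91802349] [array([ 0.5131, -0.1116]), array([ 0.5369, -0.1667]), array([ 0.5607, -0.2217]), array([ 0.5845, -0.2768])]
pocket empty [ 0.51252853 -0.11087612  0.045     ]
pin top [ 0.58407046 -0.27639729  0.123     ]
pin top scene [ 0.57960444 -0.27697859  0.123     ] hole scene [0.51798063 0.19490837 0.069     ]
empty scene [ 0.51004652 -0.1108104   0.045     ]
hole [0.51985   0.1944173 0.069    ]Traceback (most recent call last):
  File "<stdin>", line 19, in <module>
  File "h.py", line 11, in pt
    o,d=ray(name,u,v); return o+d*dep
        ~~~^^^^^^^^^^
  File "h.py", line 4, in ray
    c=cams.camera_info(name);K=np.array(c["mtx"]);k=c["k1"];R=np.array(c["R"]);t=np.array(c["t"])
ValueError: time passes only in moves, steps and waits
```

```bash
sed -i 's/^def ray/import functools\n@functools.cache\ndef info(n): return cams.camera_info(n)\ndef ray/; s/c=cams.camera_info(name)/c=info(name)/' h.py
python3 - <<'E'
from h import *
for n in("top","scene"):
    d=np.load(f"pics/{n}0.npy")
    c0=(148,231) if n=="top" else (397,228)
    vs,us=np.mgrid[c0[1]-42:c0[1]+43,c0[0]-45:c0[0]+46]
    P=np.array([pt(n,u,v,d[v,u]) for u,v in zip(us.ravel(),vs.ravel()) if d[v,u]>0])
    for lo,hi in((.008,.022),(.05,.066),(.064,.075),(.083,.095),(.05,.075)):
        S=P[(P[:,2]>lo)&(P[:,2]<hi)];Q=S[:,:2].astype(np.float32)
        if len(Q)>10: print(n,lo,len(Q),Q.mean(0),np.median(S[:,2]),cv2.minEnclosingCircle(Q),cv2.minAreaRect(Q))
# image-circle: clicks on base outer edge (z=.015) and disc edge (z .069)
A=lambda x,y:(x/5+110-.4,y/5+193-.4)
def fit(pts,z):
    Q=np.array([onz("top",*A(*p),z)[:2] for p in pts]);M=np.c_[2*Q,np.ones(len(Q))]
    s=np.linalg.lstsq(M,(Q**2).sum(1),rcond=None)[0];return s[:2],np.sqrt(s[2]+s[:2]@s[:2])
print("base",fit([(185,33),(366,200),(207,363),(345,120),(340,280),(270,348)],.015))
print("disc",fit([(45,190),(170,68),(303,190),(170,320)],.069))
print("empty",onz("top",83/3.3333+249.65,184/3.3333+164.65,.045))
E
```

```text
top 0.008 745 [0.4729288  0.18102644] 0.015228430286445827 ((0.5022016763687134, 0.2055230587720871), 0.114524707198143) ((0.48620080947875977, 0.21971312165260315), (0.2209872603416443, 0.16903498768806458), 51.15919876098633)
top 0.05 627 [0.48036492 0.20402081] 0.062416235735796244 ((0.4819798767566681, 0.2138853222131729), 0.07186303287744522) ((0.48201122879981995, 0.2137255221605301), (0.13998901844024658, 0.1412758082151413), 57.10578918457031)
top 0.064 1882 [0.48169523 0.21373443] 0.06934498514544296 ((0.48120975494384766, 0.21294882893562317), 0.07106493413448334) ((0.4820523262023926, 0.21411526203155518), (0.13667860627174377, 0.13599705696105957), 72.00164794921875)
top 0.083 181 [0.47865996 0.21446142] 0.08922968688868171 ((0.47894009947776794, 0.21493841707706451), 0.020961716771125793) ((0.47880759835243225, 0.21470972895622253), (0.03720926120877266, 0.029034502804279327), 64.3076171875)
top 0.05 2329 [0.4811194  0.21128884] 0.06865985916259465 ((0.4819798767566681, 0.2138853222131729), 0.07186303287744522) ((0.48201122879981995, 0.2137255221605301), (0.1399890184402
[... 692 characters left out ...]
237915, 0.13728006184101105), 21.67611312866211)
scene 0.083 211 [0.48039418 0.21464905] 0.08915900996450832 ((0.47781041264533997, 0.21375508606433868), 0.02163391001522541) ((0.47766685485839844, 0.21398116648197174), (0.037634313106536865, 0.03174246475100517), 66.03327178955078)
scene 0.05 2604 [0.49745536 0.21556902] 0.06874440546654925 ((0.48162901401519775, 0.21216286718845367), 0.0723041445016861) ((0.48486384749412537, 0.21379829943180084), (0.1359005868434906, 0.1410294473171234), 17.7500057220459)
base (array([0.4817893 , 0.21203565]), np.float64(0.0856805627761103))
disc (array([0.48072471, 0.21195037]), np.float64(0.06288287007146105))
empty [ 0.51252853 -0.11087612  0.045     ]
```

Emit:
play_rows(commands="0.667 0.622 0 0 0 -0.725;0.667 0.622 0 0 0 -0.725;0.667 0.622 0 0 0 -0.725;0.667 0.622 0 0 0 -0.725;0.667 0.622 0 0 0 -0.725;0.667 0.622 0 0 0 -0.725;0.667 0.622 0 0 0 -0.725;0.667 0.622 0 0 0 -0.725;0.667 0.622 0 0 0 -0.725;0.667 0.622 0 0 0 -0.725;0.667 0.622 0 0 0 -0.725;0.667 0.622 0 0 0 -0.725;0.667 0.622 0 0 0 -0.725;0.667 0.622 0 0 0 -0.725;0.667 0.622 0 0 0 -0.725;0 0 0 0 0 0;0 0 0 0 0 0", grip=60)

```text
time_s: 1.8
tcp_pos: [0.583, -0.2769, 0.2218]
ee_rot: [[-0.4, 0.917, -0.002], [0.917, 0.4, 0.0], [0.001, -0.001, -1.0]]
wrist_force: [-0.3, -0.6, -0.5]
gripper_width: 0.686
gripper_force: 0.0
```

Emit:
play_rows(commands="0 0 -0.49 0 0 0;0 0 -0.49 0 0 0;0 0 -0.49 0 0 0;0 0 -0.49 0 0 0;0 0 -0.49 0 0 0;0 0 -0.49 0 0 0;0 0 -0.49 0 0 0;0 0 -0.49 0 0 0;0 0 -0.49 0 0 0;0 0 0 0 0 0;0 0 0 0 0 0")

```text
time_s: 2.9
tcp_pos: [0.5826, -0.2781, 0.0904]
ee_rot: [[-0.398, 0.918, -0.0], [0.918, 0.398, -0.0], [-0.0, -0.001, -1.0]]
wrist_force: [-0.0, -0.6, 1.1]
gripper_width: 0.691
gripper_force: 0.0
```

Emit:
play_rows(commands="0 0 0 0 0 0;0 0 0 0 0 0;0 0 0 0 0 0;0 0 0 0 0 0;0 0 0 0 0 0;0 0 0 0 0 0;0 0 0 0 0 0;0 0 0 0 0 0", grip=15)

```text
time_s: 3.7
tcp_pos: [0.5833, -0.2774, 0.0904]
ee_rot: [[-0.398, 0.917, 0.0], [0.917, 0.398, -0.0], [-0.0, 0.0, -1.0]]
wrist_force: [-0.8, 0.3, 2.0]
gripper_width: 0.294
gripper_force: 30.0
```

Emit:
play_rows(commands="0 0 0.2 0 0 0;0 0 0.3 0 0 0;0 0 0.4 0 0 0;0 0 0.4 0 0 0;0 0 0.4 0 0 0;0 0 0.4 0 0 0;0 0 0.4 0 0 0;0 0 0.4 0 0 0;0 0 0.4 0 0 0;0 0 0.4 0 0 0;0 0 0 0 0 0;0 0 0 0 0 0")

```text
time_s: 4.9
tcp_pos: [0.583, -0.2772, 0.2013]
ee_rot: [[-0.398, 0.917, 0.0], [0.917, 0.398, 0.0], [0.0, 0.0, -1.0]]
wrist_force: [-0.1, 0.2, -1.8]
gripper_width: 0.289
gripper_force: 30.0
```

Emit:
play_rows(commands="-0.107 0.787 0 0 0 0.242;-0.107 0.787 0 0 0 0.242;-0.107 0.787 0 0 0 0.242;-0.107 0.787 0 0 0 0.242;-0.107 0.787 0 0 0 0.242;-0.107 0.787 0 0 0 0.242;-0.107 0.787 0 0 0 0.242;-0.107 0.787 0 0 0 0.242;-0.107 0.787 0 0 0 0.242;-0.107 0.787 0 0 0 0.242;-0.107 0.787 0 0 0 0.242;-0.107 0.787 0 0 0 0.242;-0.107 0.787 0 0 0 0.242;-0.107 0.787 0 0 0 0.242;-0.107 0.787 0 0 0 0.242;-0.107 0.787 0 0 0 0.242;-0.107 0.787 0 0 0 0.242;-0.107 0.787 0 0 0 0.242;-0.107 0.787 0 0 0 0.242;-0.107 0.787 0 0 0 0.242")

```text
time_s: 6.9
tcp_pos: [0.5181, 0.1956, 0.2003]
ee_rot: [[-0.907, 0.421, -0.002], [0.421, 0.907, -0.001], [0.001, -0.002, -1.0]]
wrist_force: [-0.6, -0.4, -2.2]
gripper_width: 0.29
gripper_force: 30.0
```

Emit:
play_rows(commands="0 0 -0.3 0 0 0;0 0 -0.3 0 0 0;0 0 -0.3 0 0 0;0 0 -0.2 0 0 0;0 0 0 0 0 0;0 0 0 0 0 0")

```text
time_s: 7.5
tcp_pos: [0.5191, 0.1943, 0.1682]
ee_rot: [[-0.906, 0.422, 0.0], [0.422, 0.906, -0.0], [-0.0, -0.0, -1.0]]
wrist_force: [0.4, -0.1, -0.9]
gripper_width: 0.293
gripper_force: 30.0
```

Run:
```python
from h import *
s=r.sense();print(s["time_s"],s["tcp_pos"],s["wrist_force"],s["joints"])
t,_=cams.capture("top");s,_=cams.capture("scene")
cv2.imwrite("pics/t1.png",t);cv2.imwrite("pics/s1.png",s)
f=lambda i,a,b,w,h,k:cv2.resize(i[b:b+h,a:a+w],None,fx=k,fy=k,interpolation=cv2.INTER_CUBIC)
cv2.imwrite("pics/c1.png",np.hstack([f(t,110,193,80,80,5),f(s,390,170,80,80,5)]))
```

```text
7.5 [0.51912843 0.19434767 0.16819981] [ 0.3876017  -0.07172154 -0.86539523] [ 3.72877978e+01  1.78527183e+01 -1.41722420e+01  1.63971140e-02
 -5.79855527e+01 -1.52285707e+02]
```

View pics/c1.png

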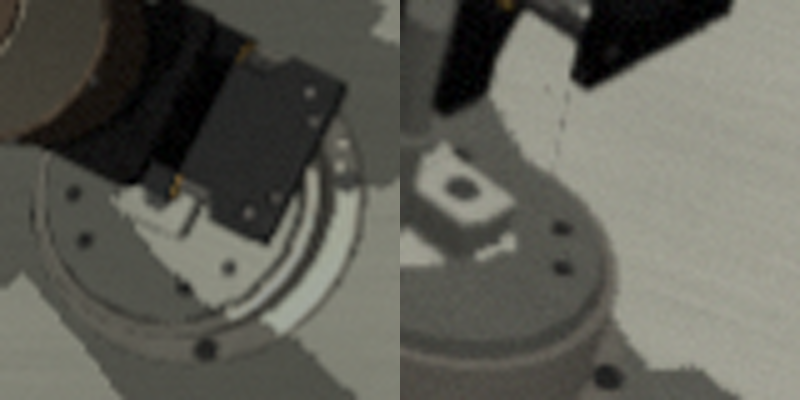

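The crop missed the pin; the collar hole and shank are left of the scene crop. I'll recrop.

Run:
```python
import cv2
s=cv2.imread("pics/s1.png")
cv2.imwrite("pics/c2.png",cv2.resize(s[140:260,340:440],None,fx=5,fy=5,interpolation=cv2.INTER_CUBIC))
```

```text
(no output)
```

View pics/c2.png

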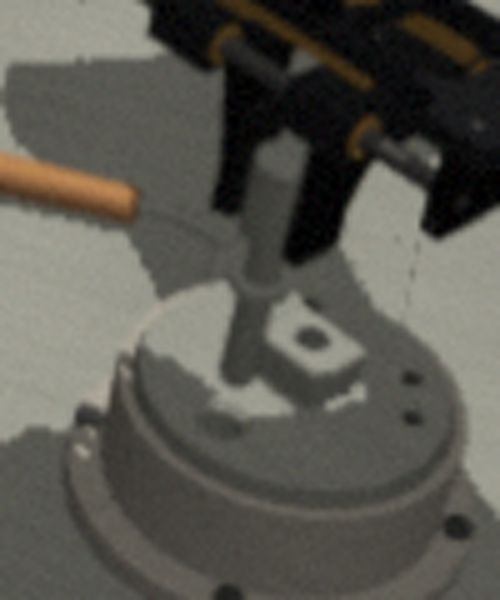

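The pin hangs straight, foot centre at scene px about (387.2,215), and the hole is at about (384.2,224.4).

Run:
```python
from h import *
B=lambda x,y:(x/5+340-.4,y/5+140-.4)
for p in((237,378),(239,376),(236,381)): print("foot",onz("scene",*B(*p),.0908))
print("hole",onz("scene",*B(223,424),.069))
```

```text
foot [0.51613105 0.19580636 0.0908    ]
foot [0.51461117 0.19611171 0.0908    ]
foot [0.51799753 0.19602853 0.0908    ]
hole [0.52017903 0.19566267 0.069     ]
```

Emit:
play_rows(commands="0.03 0 -0.2 0 0 0;0 0 -0.2 0 0 0;0 0 -0.2 0 0 0;0 0 -0.1 0 0 0;0 0 -0.1 0 0 0;0 0 -0.05 0 0 0;0 0 0 0 0 0")

```text
time_s: 8.3
tcp_pos: [0.5197, 0.1948, 0.1425]
ee_rot: [[-0.907, 0.422, -0.0], [0.422, 0.907, -0.0], [0.0, -0.0, -1.0]]
wrist_force: [-0.4, 0.6, -2.5]
gripper_width: 0.293
gripper_force: 30.0
```

Emit:
play_rows(commands="0 0 -0.1 0 0 0;0 0 -0.1 0 0 0;0 0 -0.1 0 0 0;0 0 -0.1 0 0 0;0 0 0 0 0 0")

```text
time_s: 8.8
tcp_pos: [0.5195, 0.1946, 0.1301]
ee_rot: [[-0.907, 0.422, -0.001], [0.422, 0.907, -0.001], [0.001, -0.001, -1.0]]
wrist_force: [-0.4, 0.1, -1.2]
gripper_width: 0.288
gripper_force: 30.0
```

Emit:
play_rows(commands="0 0 -0.04 0 0 0;0 0 -0.04 0 0 0;0 0 -0.04 0 0 0;0 0 0 0 0 0;0 0 0 0 0 0")

```text
time_s: 9.3
tcp_pos: [0.52, 0.1949, 0.1274]
ee_rot: [[-0.907, 0.422, 0.0], [0.422, 0.907, 0.0], [-0.0, 0.0, -1.0]]
wrist_force: [-0.5, -0.6, 0.0]
gripper_width: 0.293
gripper_force: 30.0
```

Emit:
play_rows(commands="0 0 -0.03 0 0 0;0 0 0 0 0 0;0 0 0 0 0 0")

```text
time_s: 9.6
tcp_pos: [0.5203, 0.1949, 0.1273]
ee_rot: [[-0.907, 0.421, 0.001], [0.421, 0.907, 0.0], [-0.001, 0.001, -1.0]]
wrist_force: [-0.6, -1.4, 5.1]
gripper_width: 0.287
gripper_force: 30.0
```

Run:
```python
import numpy as np
for k in range(42):
    a=np.radians(-25)+.06*k;b=a+.06
    print(k,round(b,3),np.round(.042*np.array([np.cos(b)-np.cos(a),np.sin(b)-np.sin(a)])/.03,3))
```

```text
0 -0.376 [0.033 0.077]
1 -0.316 [0.029 0.079]
2 -0.256 [0.024 0.081]
3 -0.196 [0.019 0.082]
4 -0.136 [0.014 0.083]
5 -0.076 [0.009 0.084]
6 -0.016 [0.004 0.084]
7 0.044 [-0.001  0.084]
8 0.104 [-0.006  0.084]
9 0.164 [-0.011  0.083]
10 0.224 [-0.016  0.082]
11 0.284 [-0.021  0.081]
12 0.344 [-0.026  0.08 ]
13 0.404 [-0.031  0.078]
14 0.464 [-0.035  0.076]
15 0.524 [-0.04   0.074]
16 0.584 [-0.044  0.071]
17 0.644 [-0.048  0.069]
18 0.704 [-0.052  0.066]
19 0.764 [-0.056  0.062]
20 0.824 [-0.06   0.059]
21 0.884 [-0.063  0.055]
22 0.944 [-0.066  0.051]
23 1.004 [-0.069  0.047]
24 1.064 [-0.072  0.043]
25 1.124 [-0.075  0.039]
26 1.184 [-0.077  0.034]
27 1.244 [-0.079  0.029]
28 1.304 [-0.08   0.025]
29 1.364 [-0.082  0.02 ]
30 1.424 [-0.083  0.015]
31 1.484 [-0.083  0.01 ]
32 1.544 [-0.084  0.005]
33 1.604 [-0.084 -0.   ]
34 1.664 [-0.084 -0.005]
35 1.724 [-0.083 -0.01 ]
36 1.784 [-0.083 -0.015]
37 1.844 [-0.082 -0.02 ]
38 1.904 [-0.08  -0.025]
39 1.964 [-0.079 -0.03 ]
40 2.024 [-0.077 -0.034]
41 2.084 [-0.074 -0.039]
```

First five steps (0.30 rad, before the earliest possible hole).

Emit:
play_rows(commands="0.033 0.077 0 0 0 0.4;0.029 0.079 0 0 0 0.4;0.024 0.081 0 0 0 0.4;0.019 0.082 0 0 0 0.4;0.014 0.083 0 0 0 0.4;0 0 0 0 0 0")

```text
time_s: 10.2
tcp_pos: [0.5228, 0.2042, 0.1273]
ee_rot: [[-0.991, 0.133, -0.002], [0.133, 0.991, -0.006], [0.001, -0.006, -1.0]]
wrist_force: [-1.4, -6.8, 7.9]
gripper_width: 0.291
gripper_force: 30.2
```

Emit:
play_rows(commands="0.009 0.084 0 0 0 0.4;0.004 0.084 0 0 0 0.4;0 0 0 0 0 0")

```text
time_s: 10.5
tcp_pos: [0.5235, 0.2094, 0.1273]
ee_rot: [[-1.0, 0.014, -0.001], [0.014, 1.0, -0.005], [0.001, -0.005, -1.0]]
wrist_force: [0.7, -7.1, 7.8]
gripper_width: 0.289
gripper_force: 30.2
```

Emit:
play_rows(commands="-0.001 0.084 0 0 0 0.4;-0.006 0.084 0 0 0 0.4;0 0 0 0 0 0")

```text
time_s: 10.8
tcp_pos: [0.5236, 0.2146, 0.1273]
ee_rot: [[-0.994, -0.106, -0.001], [-0.106, 0.994, -0.005], [0.001, -0.005, -1.0]]
wrist_force: [-0.0, -6.9, 6.5]
gripper_width: 0.291
gripper_force: 30.2
```

Emit:
play_rows(commands="-0.011 0.083 0 0 0 0.4;-0.016 0.082 0 0 0 0.4;0 0 0 0 0 0")

```text
time_s: 11.1
tcp_pos: [0.5231, 0.2198, 0.1273]
ee_rot: [[-0.974, -0.225, -0.0], [-0.225, 0.974, -0.004], [0.001, -0.004, -1.0]]
wrist_force: [0.4, -6.1, 6.6]
gripper_width: 0.289
gripper_force: 30.2
```

Emit:
play_rows(commands="-0.021 0.081 0 0 0 0.4;-0.026 0.08 0 0 0 0.4;0 0 0 0 0 0")

```text
time_s: 11.4
tcp_pos: [0.5219, 0.2249, 0.1273]
ee_rot: [[-0.941, -0.34, 0.001], [-0.34, 0.941, -0.004], [0.001, -0.004, -1.0]]
wrist_force: [0.8, -5.8, 5.5]
gripper_width: 0.289
gripper_force: 30.1
```

Emit:
play_rows(commands="-0.031 0.078 0 0 0 0.4;-0.035 0.076 0 0 0 0.4;0 0 0 0 0 0")

```text
time_s: 11.7
tcp_pos: [0.5201, 0.2299, 0.1273]
ee_rot: [[-0.893, -0.45, 0.001], [-0.45, 0.893, -0.003], [0.0, -0.003, -1.0]]
wrist_force: [1.0, -4.4, 5.6]
gripper_width: 0.289
gripper_force: 30.1
```

Emit:
play_rows(commands="-0.04 0.074 0 0 0 0.4;-0.044 0.071 0 0 0 0.4;0 0 0 0 0 0")

```text
time_s: 12.0
tcp_pos: [0.5178, 0.2345, 0.1273]
ee_rot: [[-0.833, -0.553, 0.002], [-0.553, 0.833, -0.002], [-0.0, -0.003, -1.0]]
wrist_force: [2.4, -4.1, 5.3]
gripper_width: 0.291
gripper_force: 30.1
```

Emit:
play_rows(commands="-0.048 0.069 0 0 0 0.4;-0.052 0.066 0 0 0 0.4;0 0 0 0 0 0")

```text
time_s: 12.3
tcp_pos: [0.5149, 0.2389, 0.1273]
ee_rot: [[-0.761, -0.648, 0.002], [-0.648, 0.761, -0.002], [-0.001, -0.003, -1.0]]
wrist_force: [2.0, -5.4, 4.4]
gripper_width: 0.291
gripper_force: 30.1
```

Emit:
play_rows(commands="-0.056 0.062 0 0 0 0.4;-0.06 0.059 0 0 0 0.4;0 0 0 0 0 0")

```text
time_s: 12.6
tcp_pos: [0.5115, 0.2429, 0.1273]
ee_rot: [[-0.679, -0.734, 0.002], [-0.734, 0.679, -0.001], [-0.001, -0.002, -1.0]]
wrist_force: [3.2, -4.6, 5.4]
gripper_width: 0.288
gripper_force: 30.1
```

Emit:
play_rows(commands="-0.063 0.055 0 0 0 0.4;-0.066 0.051 0 0 0 0.4;0 0 0 0 0 0")

```text
time_s: 12.9
tcp_pos: [0.5073, 0.2465, 0.127]
ee_rot: [[-0.587, -0.81, 0.002], [-0.81, 0.587, 0.0], [-0.001, -0.001, -1.0]]
wrist_force: [2.0, -4.0, 5.4]
gripper_width: 0.296
gripper_force: 30.1
```

Emit:
play_rows(commands="-0.035 0.024 0 0 0 0.2;0 0 0 0 0 0")

```text
time_s: 13.1
tcp_pos: [0.5047, 0.2474, 0.1254]
ee_rot: [[-0.563, -0.826, -0.002], [-0.826, 0.563, 0.001], [0.0, 0.002, -1.0]]
wrist_force: [-0.1, -0.9, -0.5]
gripper_width: 0.288
gripper_force: 30.0
```

Emit:
play_rows(commands="-0.035 0.023 0 0 0 0.2;0 0 0 0 0 0")

```text
time_s: 13.3
tcp_pos: [0.5035, 0.2481, 0.1252]
ee_rot: [[-0.537, -0.844, -0.002], [-0.844, 0.537, -0.0], [0.001, 0.002, -1.0]]
wrist_force: [0.4, -0.1, -1.4]
gripper_width: 0.295
gripper_force: 30.0
```

Emit:
play_rows(commands="0 0 -0.08 0 0 0;0 0 -0.08 0 0 0;0 0 0 0 0 0")

```text
time_s: 13.6
tcp_pos: [0.5035, 0.248, 0.1204]
ee_rot: [[-0.537, -0.844, -0.002], [-0.844, 0.537, -0.0], [0.001, 0.001, -1.0]]
wrist_force: [-0.0, 1.0, -2.8]
gripper_width: 0.292
gripper_force: 30.0
```

Emit:
play_rows(commands="0 0 -0.1 0 0 0;0 0 -0.1 0 0 0;0 0 -0.1 0 0 0;0 0 -0.1 0 0 0;0 0 -0.1 0 0 0;0 0 0 0 0 0")

```text
time_s: 14.2
tcp_pos: [0.5037, 0.2479, 0.1057]
ee_rot: [[-0.537, -0.844, -0.001], [-0.844, 0.537, -0.0], [0.001, 0.001, -1.0]]
wrist_force: [-4.1, 2.7, -0.6]
gripper_width: 0.29
gripper_force: 30.1
```

Emit:
play_rows(commands="0 0 -0.08 0 0 0;0 0 -0.08 0 0 0;0 0 -0.08 0 0 0;0 0 -0.05 0 0 0;0 0 0 0 0 0")

```text
time_s: 14.7
tcp_pos: [0.5039, 0.248, 0.0982]
ee_rot: [[-0.536, -0.844, -0.001], [-0.844, 0.536, -0.0], [0.001, 0.001, -1.0]]
wrist_force: [-6.3, 1.5, 5.2]
gripper_width: 0.291
gripper_force: 30.1
```

Emit:
play_rows(commands="0 0 -0.03 0 0 0;0 0 0 0 0 0")

```text
time_s: 14.9
tcp_pos: [0.504, 0.2481, 0.0982]
ee_rot: [[-0.536, -0.844, -0.0], [-0.844, 0.536, -0.0], [0.0, 0.0, -1.0]]
wrist_force: [-8.0, 1.9, 10.3]
gripper_width: 0.288
gripper_force: 30.2
```

Emit:
play_rows(commands="0 0 0.03 0 0 0;0 0 0 0 0 0;0 0 0 0 0 0;0 0 0 0 0 0;0 0 0 0 0 0", grip=60)

```text
time_s: 15.4
tcp_pos: [0.5046, 0.2479, 0.0975]
ee_rot: [[-0.537, -0.844, 0.0], [-0.844, 0.537, -0.0], [0.0, -0.0, -1.0]]
wrist_force: [-0.1, 0.3, -0.5]
gripper_width: 0.641
gripper_force: 0.0
```

Emit:
play_rows(commands="0 0 0.2 0 0 0;0 0 0.4 0 0 0;0 0 0.6 0 0 0;0 0 0.6 0 0 0;0 0 0.6 0 0 0;0 0 0.6 0 0 0;-0.5 -0.6 0.3 0 0 0;-0.5 -0.8 0 0 0 0;-0.5 -0.8 0 0 0 0;-0.5 -0.8 0 0 0 0;-0.5 -0.8 0 0 0 0;-0.5 -0.8 0 0 0 0;0 0 0 0 0 0;0 0 0 0 0 0")

```text
time_s: 16.8
tcp_pos: [0.4148, 0.11, 0.1981]
ee_rot: [[-0.537, -0.844, 0.003], [-0.844, 0.537, 0.001], [-0.003, -0.001, -1.0]]
wrist_force: [-0.1, 0.4, 0.4]
gripper_width: 0.687
gripper_force: 0.0
```

Run:
```python
from h import *
t,_=cams.capture("top");s,_=cams.capture("scene")
f=lambda i,a,b,w,h,k:cv2.resize(i[b:b+h,a:a+w],None,fx=k,fy=k,interpolation=cv2.INTER_CUBIC)
cv2.imwrite("pics/end.png",np.vstack([f(s,340,140,120,120,2.5),cv2.resize(f(s,140,120,150,100,2),(300,200))]))
print(r.sense()["wrist_force"])
```

```text
[-0.34688214 -0.44953993 -0.39154794]
```

View pics/end.png

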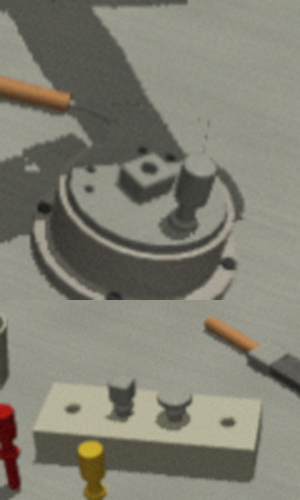

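The locating pin stands upright with its shoulder on the collar (crop px about (190,195)). The square and disc pins are still in the tray, and the arm is clear. Handing in.

```bash
python3 -c "
from station import r
print(r.finish_job())"
```

```text
the job is handed in; nothing more can be done
None
```

The job is handed in at about 17 s of the 58 s allowed: the locating pin stands released with its shoulder on the collar and its shank through into the seat's hole, and the two other pins are still upright in the tray (the hand-in call returned no verdict).

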